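# Centre the finial on its finishing stand

## Robot

A 6-joint arm with a two-finger parallel gripper is mounted at the origin on a cart in front of the work surface, level with it; the furniture and walls round the work are solid. World frame = base frame: x ahead of the robot, y to its left, z up, the work surface at z = 0. Lengths are in m, angles in rad, forces in N, time in s.
With the tool pointing down it reaches from about 0.3 to 0.775 m from the base axis. Payload 14.6 kg.
Tool frame: the origin (TCP) lies at the very end of the fingers, on their centre line; the grasp point (between the pads) lies 19 mm behind it; z points along the fingers, y is the line along which they close (so a half turn about z gives the same grasp; the last joint's range is limited). The gripper opens to 94 mm and grips with 3 to 60 N. Pads are 16 mm wide; open, the fingers measure 119 mm over their backs; the gripper's body (75 mm by 177 mm) begins 78 mm behind the grasp point.
Start: joints at [-1.188, 0.3, 1.521, -0, 1.321, -0.067], TCP at [0.239, -0.495, 0.205] pointing down, gripper open.
Joint ranges: [-3.03, 3.03], [-0.79, 2.21], [0.23, 2.52], [-1.04, 4.18], [0, 3.07], [-2.55, 2.55]. Speed limits (rad/s): [2.22, 2.22, 2.57, 3.14, 3.14, 3.14].

## Interface

Orientations are given as [roll, pitch, yaw] about the fixed x, y, z axes, in that order (R = Rz(yaw) Ry(pitch) Rx(roll)).
In Python, from station import ctrl gives the robot as it stands.
- The arm moves only by the tool move_arm, never from a script. Its argument "increments" is a list of rows, each a list of 7 numbers: the opening, from 0 (shut) to 1 (fully open), then the shift along the tool's x, y, z in units of 50 mm (1.0 is 50 mm), then the turn, a rotation vector about the tool's x, y, z in rad. In form: [[claw, tx, ty, tz, rx, ry, rz], ...]. A call has 1 to 20 rows; each row shifts and turns the commanded pose from where the row before left it, along the tool's axes as they then stand; what a row does not reach is not made up. A row lasts 1/10 s, in which the tool goes at most 50 mm and 8.59 degrees, less where a joint would pass 70% of its speed; a pose out of reach is approached as far as the arm can. A call is refused whole if a number of a shift passes 1 or a number of a turn 0.15, either way. A call with a gripper value outside its range is refused whole. The fingers move at their own pace and stop on an object; "force" is the grip in N (left out, the last holds). Time passes only in rows, so rows that do not move let the fingers close. It gives the time, the measured TCP pose, the force, the opening and the grip force at its end, in the units of the state.
- ctrl.get_obs(): the state, without advancing time (a new reading comes with each control period).
- ctrl.camera(name): name is "scene" or "top" or "wrist"; returns a dict with "color" (480x640x3 uint8, blue, green, red), "K" (3x3 intrinsics, pixels), "pose" (4x4, takes a point from camera to world coordinates); the wrist camera has in their place "tool_from_camera" (4x4, takes a point from camera to tool coordinates, whose origin is the TCP and whose axes are the flange's). Camera axes: x right, y down, z forward; pixel columns grow to the right and rows downward; lengths in m; the calibration is good to about 2 mm. A picture is of the moment at which its call begins: read the wrist's pose just before it. There is no depth.
- ctrl.hand_in(): hands the job in; it is judged then, once.
Trained networks look in a picture, given as the dict that the camera call returned (one of the last four; its "shot" number tells which), for a name from the list of things; names that differ only in an ending like _2 or _b are one class to them, and where a whole thing is asked for, a point or a joint stands for the part that bears it (a point fixed in the world has none). Each returns a list of dicts, best first, with "conf" (0 to 1); they miss things now and then, are a little off and sometimes report something else, mostly with a low value. They report only what shows in the picture. A call takes as long as a camera call. They do not tell look-alikes from the thing itself.
- ctrl.cut_out(name, picture): "mask" (480x640 bool, what is visible of it) and "centre" ([row, column] in pixels, amid what is visible of it).
The state is a dict: "time_s": time; "qpos": joint angles; "joint_vel": joint speeds; "tau": joint torques, N m; "ee_pos": TCP position; "eef_rot": TCP orientation; "force": force on the tool from outside, world axes, zero at the start; "moment": the same for the moment, N m; "grip_width": finger opening in m; "grip_force": force on a finger pad.
Only numpy, scipy, OpenCV 4.12 (cv2) and the standard library are available. Lean on these libraries where they do the work, as an engineer would, in place of code of your own. Each camera call takes 0.05 s, during which the arm holds its last target. There are 200 camera calls.

## Task

Two turned wooden finials wait for varnish on small round steel stands; one is centred, the other stands well off to one side of its stand's top. With the fingertips, nudge that one in light taps at its foot until it stands upright in the middle of its stand's top, without pinching, lifting or tipping it. Leave the other finial and everything else on the bench where they are, and finish with the hand clear.

Things in the scene. Friction and masses are not known exactly. Their poses are not given: they have to be found in the camera images.
- finial_1: Off-centre finial: loose light wood, 0.08 to 0.17 kg, top-heavy. Origin: centre of underside, z up its axis. Foot (widest; push here): 44 mm diameter, 14 mm high; then 16 mm neck, 30 mm ball, top at 59 mm. Starts 14 to 20 mm off its stand's middle in any direction, foot at or just over the rim. A level push of 1 or 2 N slides the foot; it stops with the push. Over 15 N counts as pinched or struck.
- stand_1_top (a point): Middle of the flat top of the stand under the off-centre finial, on its upper face, 60 mm above the bench. The top is a steel disc 76 mm in diameter, 10 mm thick, on a 22 mm column and a round foot 100 mm in diameter and 13 mm high. Fixed to the bench, does not move. z up; x and y have any yaw.
- finial_2: The other finial, the same shape and size, loose, already centred on its own stand: leave it alone. Origin at the centre of its underside.
- stand_2_top (a point): The middle of the flat top of the stand under the centred finial, 60 mm above the bench; same stand shape, fixed. The two stands stand to the left and right of the robot's middle, either way round.
- masking_tape: Bystander: loose roll of masking tape lying flat, 100 mm diameter, 25 mm high, between the stands and nearer the robot. Origin at the centre of its underside.
- key_holder: Bystander: loose green folding hex-key holder, 28 x 92 x 18 mm (x, y, z), between the stands. Origin at the centre of its underside.
- sanding_block: Bystander: loose sanding block, 66 x 112 x 30 mm (x, y, z), behind the right-hand stand. Origin at the centre of its underside.
Not all that is in view belongs to the job. What is shaped like the finial_1 but blue or turquoise is not meant. What is shaped like the part that bears stand_2_top but pink is not meant.

How it is judged:
By the outcome, as a careful person would: the job done as asked, in the order asked, and still so for the second after the job is handed in, with the robot touching nothing.
It also fails if it takes over 51 s, if anything falls off the work surface, if the arm or the gripper's body presses on something with over 40 N, if the wrist force passes 120 N, or if a joint passes its speed limit or range.

## Working session

There is one attempt and no reset: what is moved stays moved. The work goes in short steps, Python scripts to look and compute and a tool call to move; the robot and the scene stay as the last step left them, time stands still between calls to the robot, and variables do not carry over. Pictures are saved under pics/ and viewed, at most 10 in all, crops included, and the job is handed in when it is done.

Besides the shell and the picture viewer there is one more tool, called after "Call:" as name(argument=value, ...), one argument or row to a line, values as JSON. move_arm: Moves the arm, as the interface text tells. Its arguments: {"type":"object","properties":{"increments":{"type":"array","items":{"type":"array","items":{"type":"number"}}},"force":{"type":"number"}},"required":["increments"]}

```bash
mkdir -p pics; ls
cat > h.py <<'E'
import numpy as np,cv2
from station import ctrl
def proj_plane(c,px,z):  # px (row,col)
    K=c['K'];T=c['pose'];d=T[:3,:3]@np.linalg.inv(K)@np.array([px[1],px[0],1.]);o=T[:3,3]
    return o+d*(z-o[2])/d[2]
def pix(c,P):
    T=np.linalg.inv(c['pose']);p=c['K']@(T[:3,:3]@np.array(P)+T[:3,3]);return p[:2]/p[2]
E
python3 - <<'E'
from h import *
o=ctrl.get_obs();print(o['ee_pos'],o['eef_rot'],o['time_s'])
ims=[]
for n in('top','scene'):
    c=ctrl.camera(n);cv2.imwrite(f'pics/{n}0.png',c['color'])
    print(n,c['pose'][:3,3].round(3),c['K'][0,0])
    for k,z in(('finial_1',.08),('stand_1_top',.06),('masking_tape',.02),('key_holder',.018),('sanding_block',.03)):
        for r in ctrl.cut_out(k,c): print(k,round(r['conf'],2),np.round(r['centre']),r['mask'].sum(),proj_plane(c,r['centre'],z).round(3))
E
```

```text
pics
[ 0.23904265 -0.49505281  0.20489784] [-3.14044952e+00 -9.19428102e-05  4.49824393e-01] 0.0
top [ 0.36  -0.025  1.264] 473.24586299440335
finial_1 0.61 [233. 193.] 242 [0.515 0.282 0.08 ]
finial_1 0.57 [295. 228.] 220 [0.364 0.185 0.08 ]
finial_1 0.55 [256. 254.] 212 [0.462 0.124 0.08 ]
finial_1 0.54 [266. 381.] 242 [ 0.445 -0.193  0.08 ]
stand_1_top 0.79 [245. 197.] 859 [0.487 0.273 0.06 ]
masking_tape 0.77 [286. 326.] 539 [ 0.393 -0.059  0.02 ]
key_holder 0.77 [248. 302.] 359 [0.493 0.009 0.018]
sanding_block 0.59 [199. 404.] 1143 [ 0.628 -0.262  0.03 ]
scene [0.078 0.82  0.907] 527.8697785666611
finial_1 0.84 [323. 251.] 503 [0.513 0.281 0.08 ]
finial_1 0.82 [344. 334.] 432 [0.343 0.248 0.08 ]
finial_1 0.58 [207. 375.] 309 [ 0.448 -0.186  0.08 ]
stand_1_top 0.79 [350. 256.] 1696 [0.478 0.319 0.06 ]
masking_tape 0.93 [281. 370.] 945 [0.371 0.003 0.02 ]
key_holder 0.78 [270. 324.] 413 [0.483 0.023 0.018]
sanding_block 0.7 [191. 326.] 775 [ 0.62  -0.246  0.03 ]
```

Run:
```python
import cv2
a=cv2.imread('pics/top0.png')[170:350,150:450];b=cv2.imread('pics/scene0.png')[150:420,200:450]
a=cv2.resize(a,None,fx=1.5,fy=1.5,interpolation=2);
a=cv2.resize(a,(450,270));cv2.imwrite('pics/c0.png',cv2.resize(cv2.hconcat([a,b]),(800,309)))
```

```text
(no output)
```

View pics/c0.png

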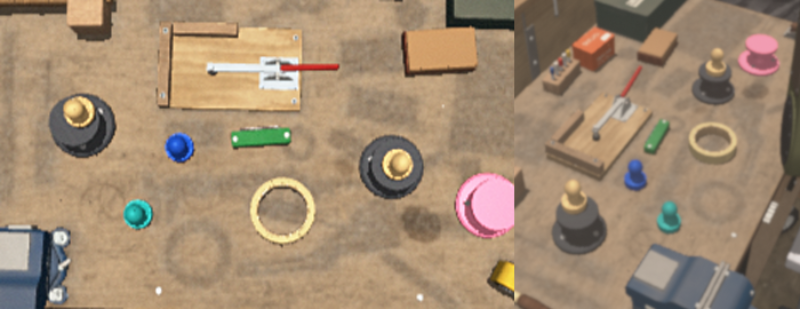

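View pics/scene0.png

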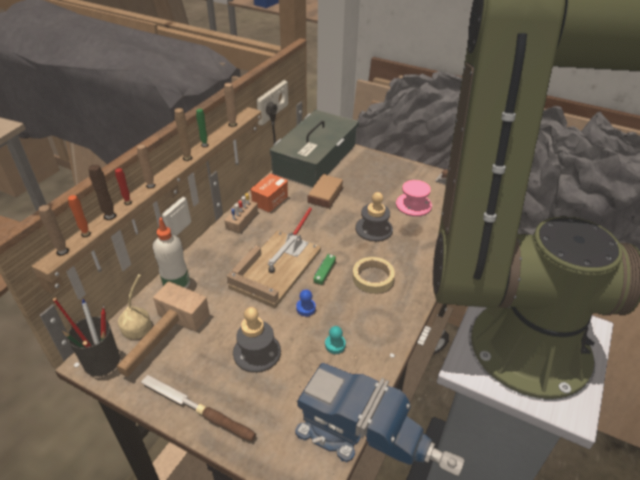

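The left finial, at about (193, 233) in the top picture, is the off-centre one. It sits toward +x of its stand. The right finial is centred, the blue and turquoise ones are look-alikes, and the arm's path over the bench is clear. Next I'll take a coarse wrist-camera check and move toward it.

Run:
```python
from h import *
c=ctrl.camera('wrist');print(c['tool_from_camera'].round(3),c['K'].round(0))
```

```text
[[-0.001 -0.966 -0.26   0.076]
 [ 1.    -0.001  0.     0.   ]
 [-0.    -0.26   0.966 -0.179]
 [ 0.     0.     0.     1.   ]] [[352.   0. 314.]
 [  0. 352. 242.]
 [  0.   0.   1.]]
```

Call:
move_arm(
  increments=[
    [1,0.62,-0.65,-0.1,0,0,0],
    [1,0.62,-0.65,-0.1,0,0,0],
    [1,0.62,-0.65,-0.1,0,0,0],
    [1,0.62,-0.65,-0.1,0,0,0],
    [1,0.62,-0.65,-0.1,0,0,0],
    [1,0.62,-0.65,-0.1,0,0,0],
    [1,0.62,-0.65,-0.1,0,0,0],
    [1,0.62,-0.65,-0.1,0,0,0],
    [1,0.62,-0.65,-0.1,0,0,0],
    [1,0.62,-0.65,-0.1,0,0,0],
    [1,0.62,-0.65,-0.1,0,0,0],
    [1,0.62,-0.65,-0.1,0,0,0],
    [1,0.62,-0.65,-0.1,0,0,0],
    [1,0.62,-0.65,-0.1,0,0,0],
    [1,0.62,-0.65,-0.1,0,0,0],
    [1,0.62,-0.65,-0.1,0,0,0],
  ],
)

```text
time_s: 2.25
ee_pos: [0.4599, 0.1907, 0.2858]
eef_rot: [3.141, -0.0, 0.45]
force: [0.7, -0.6, -0.0]
grip_width: 0.0941
grip_force: 0.0
```

```bash
cat >> h.py <<'E'
from scipy.spatial.transform import Rotation as Ro
def wrist():
    o=ctrl.get_obs();c=ctrl.camera('wrist');T=np.eye(4);T[:3,:3]=Ro.from_euler('xyz',o['eef_rot']).as_matrix();T[:3,3]=o['ee_pos']
    c['pose']=T@c['tool_from_camera'];return o,c
E
python3 - <<'E'
from h import *
o,c=wrist();print(o['ee_pos'],o['eef_rot']);cv2.imwrite('pics/w1.png',c['color'])
for k,z in(('finial_1',.08),('stand_1_top',.06)):
    for r in ctrl.cut_out(k,c):
        ys,xs=np.nonzero(r['mask']);print(k,round(r['conf'],2),np.round(r['centre']),r['mask'].sum(),ys.min(),ys.max(),xs.min(),xs.max(),proj_plane(c,r['centre'],z).round(3))
E
```

```text
[0.45986788 0.19069693 0.28579109] [ 3.14149380e+00 -4.79868557e-04  4.50153015e-01]
finial_1 0.89 [138. 263.] 1432 114 157 242 283 [0.513 0.276 0.08 ]
finial_1 0.78 [266. 281.] 941 250 287 265 297 [0.393 0.2   0.08 ]
finial_1 0.76 [220. 353.] 895 201 235 339 371 [0.476 0.15  0.08 ]
finial_1 0.72 [152. 247.] 3871 101 184 217 298 [0.493 0.285 0.08 ]
stand_1_top 0.88 [151. 248.] 3631 101 183 218 297 [0.492 0.288 0.06 ]
```

View pics/w1.png

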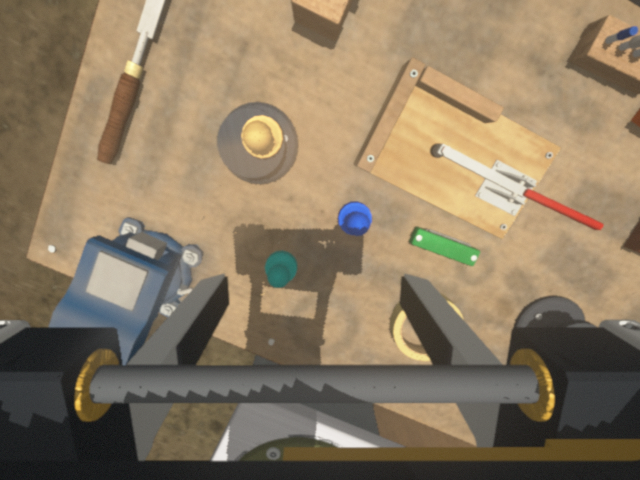

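The wrist picture shows the target finial at about (263, 138), offset to the right and slightly up on its stand. The stand is centred near (257, 143). I'll now fit the known shapes to the masks.

```bash
cat >> h.py <<'E'
from scipy.optimize import minimize
t=np.linspace(0,2*np.pi,60)
S=8
def sil(c,xy,parts):
    m=np.zeros((480,640),np.uint8)
    for grp in parts:
        P=np.array([pix(c,[xy[0]+r*np.cos(a),xy[1]+r*np.sin(a),z]) for r,z in grp for a in t])
        cv2.fillConvexPoly(m,cv2.convexHull((P*16).round().astype(np.int32)),1,shift=4)
    return m>0
ball=[(15*np.cos(b)/1000,.104+.015*np.sin(b)) for b in np.linspace(-1.3,1.5,7)]
FIN=[[(.022,.060),(.022,.074)],[(.008,.074),(.008,.09)],ball]
STD=[[(.05,0),(.05,.013)],[(.011,.013),(.011,.05)],[(.038,.05),(.038,.06)]]
def fit(c,mask,parts,x0,extra=None):
    def f(x):
        m=sil(c,x,parts)
        if extra is not None: m=m|extra
        return 1-(m&mask).sum()/(m|mask).sum()
    x0=np.array(x0[:2]);r=minimize(f,x0,method='Nelder-Mead',options=dict(initial_simplex=[x0,x0+[.01,0],x0+[0,.01]],xatol=1e-4,fatol=1e-4))
    return r.x,r.fun
def measure(g_f=(.51,.28),g_s=(.495,.285),tag=None):
    o,c=wrist()
    F=min(ctrl.cut_out('finial_1',c),key=lambda r:np.hypot(*(proj_plane(c,r['centre'],.08)[:2]-g_f)) + (1 if r['mask'].sum()<300 else 0)+ .3*(1-r['conf']))
    St=max(ctrl.cut_out('stand_1_top',c),key=lambda r:r['conf'])
    xf,ef=fit(c,F['mask'],FIN,g_f)
    xs,es=fit(c,St['mask']|F['mask'],STD,g_s,F['mask'])
    d=xs-xf;tx=Ro.from_euler('xyz',o['eef_rot']).as_matrix()
    print('ee',o['ee_pos'].round(4),'rot',o['eef_rot'].round(4),'t',o['time_s'])
    print('fin',xf.round(4),round(ef,3),'stand',xs.round(4),round(es,3),'need',(d*1000).round(1),np.hypot(*d).round(4),'ang',np.arctan2(d[1],d[0]).round(3),'need in tool',(tx.T@[*d,0]*1000).round(1))
    print('finial rel tcp in tool',(tx.T@[*(xf-o['ee_pos'][:2]),0]*1000).round(1))
    if tag:
        im=c['color'].copy()
        for x,r,z,col in((xf,.022,.074,(0,0,255)),(xs,.038,.06,(0,255,0)),(xs,.05,0.013,(255,0,0))):
            P=np.array([pix(c,[x[0]+r*np.cos(a),x[1]+r*np.sin(a),z]) for a in t]);cv2.polylines(im,[P.round().astype(np.int32)],True,col)
        q=pix(c,[*xs,.06]).astype(int);u,v=max(q[0]-100,0),max(q[1]-100,0)
        cv2.imwrite(f'pics/{tag}.png',cv2.resize(im[v:v+200,u:u+240],None,fx=3,fy=3,interpolation=cv2.INTER_CUBIC)[:600,:800])
E
python3 -c "
from h import *
measure(tag='m1')"
```

```text
ee [0.4597 0.1903 0.285 ] rot [-3.1415e+00  7.0000e-04  4.5290e-01] t 2.4
fin [0.5133 0.2778] 0.077 stand [0.5017 0.2879] 0.053 need [-11.6  10.1] 0.0154 ang 2.425 need in tool [ -6.  -14.2   0. ]
finial rel tcp in tool [ 86.4 -55.3  -0.1]
```

View pics/m1.png

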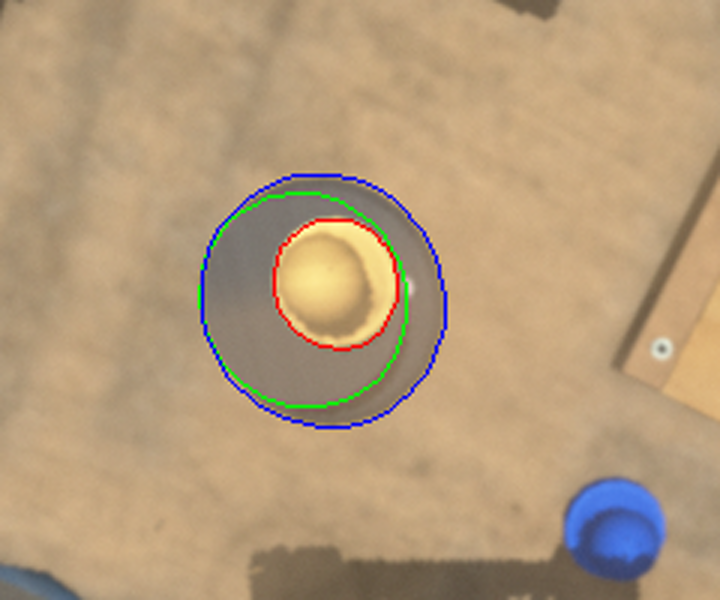

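The outlines fit well: the finial (red) is 15.4 mm off the disc (green), and the push needed is (-11.6, +10.1) mm. I'll straddle the foot from the far side with the fingers nearly shut, so the two fingertips self-centre on it, and push along tool -x.

Call:
move_arm(
  increments=[
    [0.26,0.53,-0.05,0.4,0,0,0],
    [0.26,0.53,-0.05,0.4,0,0,0],
    [0.26,0.53,-0.05,0.4,0,0,0],
    [0.26,0.53,-0.05,0.4,0,0,0],
    [0.26,0,0,0.1,0,0,0.146],
    [0.26,0,0,0.1,0,0,0.146],
    [0.26,0,0,0.1,0,0,0.146],
    [0.26,0,0,0.1,0,0,0.146],
    [0.26,0,0,0.1,0,0,0.146],
    [0.26,0,0,0.1,0,0,0.146],
    [0.26,0,0,0.1,0,0,0.146],
    [0.26,0,0,0.1,0,0,0.146],
    [0.26,0,0,0,0,0,0],
    [0.26,0,0,0,0,0,0],
  ],
)

```text
time_s: 3.95
ee_pos: [0.5571, 0.2222, 0.1651]
eef_rot: [-3.127, 0.021, -0.684]
force: [-0.2, -0.3, 0.5]
grip_width: 0.0242
grip_force: 0.0
```

```bash
python3 -c "
from h import *
o,c=wrist();print(o['ee_pos'],o['eef_rot'],o['qpos'].round(2) if hasattr(o['qpos'],'round') else o['qpos'],o['grip_width']);cv2.imwrite('pics/w2.png',c['color'])"
```

```text
[0.55711165 0.22219568 0.1651097 ] [-3.12655655  0.02099718 -0.68382758] [0.31 0.44 1.42 0.03 1.28 2.55] 0.02422091475640246
```

View pics/w2.png

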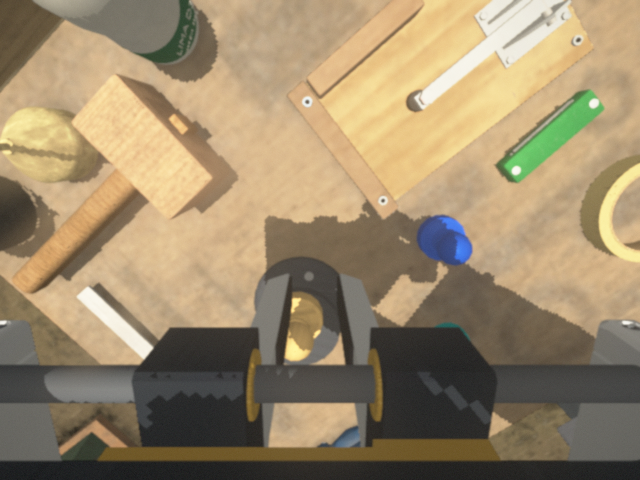

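The fingers straddle the line to the finial (297, 330), but joint 6 is on its limit and that tilts the tool slightly. I'll turn half a turn the other way and push along tool +x instead, which also leaves the camera's view free.

Call:
move_arm(
  increments=[
    [0.26,0,0,0,0,0,-0.15],
    [0.26,0,0,0,0,0,-0.15],
    [0.26,0,0,0,0,0,-0.15],
    [0.26,0,0,0,0,0,-0.15],
    [0.26,0,0,0,0,0,-0.15],
    [0.26,0,0,0,0,0,-0.15],
    [0.26,0,0,0,0,0,-0.15],
    [0.26,0,0,0,0,0,-0.15],
    [0.26,0,0,0,0,0,-0.15],
    [0.26,0,0,0,0,0,-0.15],
    [0.26,0,0,0,0,0,-0.15],
    [0.26,0,0,0,0,0,-0.15],
    [0.26,0,0,0,0,0,-0.15],
    [0.26,0,0,0,0,0,-0.15],
    [0.26,0,0,0,0,0,-0.15],
    [0.26,0,0,0,0,0,-0.15],
    [0.26,0,0,0,0,0,-0.15],
    [0.26,0,0,0,0,0,-0.15],
    [0.26,0,0,0,0,0,-0.15],
    [0.26,0,0,0,0,0,-0.15],
  ],
)

```text
time_s: 6.0
ee_pos: [0.5568, 0.2238, 0.1652]
eef_rot: [3.129, -0.023, 2.325]
force: [0.9, 0.4, -0.7]
grip_width: 0.0244
grip_force: 0.0
```

```bash
cat > st.py <<'E'
from h import *
import sys
o=ctrl.get_obs();R=Ro.from_euler('xyz',o['eef_rot']).as_matrix()
print(o['time_s'],o['ee_pos'].round(4),o['eef_rot'].round(4),np.round(o['qpos'],2),np.round(o['force'],1))
tgt=np.array([float(a) for a in sys.argv[1:4]]);yaw=float(sys.argv[4])
Rt=Ro.from_euler('xyz',[np.pi,0,yaw]).as_matrix()
print('shift units',(R.T@(tgt-o['ee_pos'])/.05).round(3),'in goal frame',(Rt.T@(tgt-o['ee_pos'])/.05).round(3),'rotvec',Ro.from_matrix(R.T@Rt).as_rotvec().round(3))
E
python3 st.py .551 .245 .165 2.425
```

```text
6.0 [0.5568 0.2238 0.1652] [ 3.1292 -0.0227  2.3248] [ 0.31  0.44  1.42  0.03  1.28 -0.45] [ 0.9  0.4 -0.7]
shift units [0.389 0.205 0.015] in goal frame [0.366 0.243 0.003] rotvec [ 0.013 -0.022 -0.1  ]
```

Call:
move_arm(
  increments=[
    [0.26,0,0,0,0.013,-0.022,-0.1],
    [0.26,0.37,0.24,0,0,0,0],
    [0.26,0,0,0,0,0,0],
    [0.26,0,0,0,0,0,0],
    [0.26,0,0,0,0,0,0],
  ],
)

```text
time_s: 6.5
ee_pos: [0.5511, 0.2443, 0.1649]
eef_rot: [3.142, -0.0, 2.418]
force: [-0.2, -0.1, 0.3]
grip_width: 0.0246
grip_force: 0.0
```

```bash
python3 -c "
from h import *
measure(tag='m2')"; python3 st.py .551 .245 .066 2.425
```

```text
ee [0.5511 0.2443 0.1649] rot [ 3.1415e+00 -5.0000e-04  2.4176e+00] t 6.5
fin [0.5135 0.278 ] 0.076 stand [0.5024 0.2888] 0.068 need [-11.2  10.7] 0.0155 ang 2.375 need in tool [15.5  0.7  0. ]
finial rel tcp in tool [50.5  0.3  0. ]
6.65 [0.5512 0.2443 0.1648] [ 3.1416e+00 -6.0000e-04  2.4172e+00] [ 0.36  0.45  1.41  0.    1.28 -0.49] [-0.3  0.8 -1.1]
shift units [0.011 0.009 1.976] in goal frame [0.012 0.009 1.976] rotvec [ 0.    -0.001 -0.008]
```

View pics/m2.png

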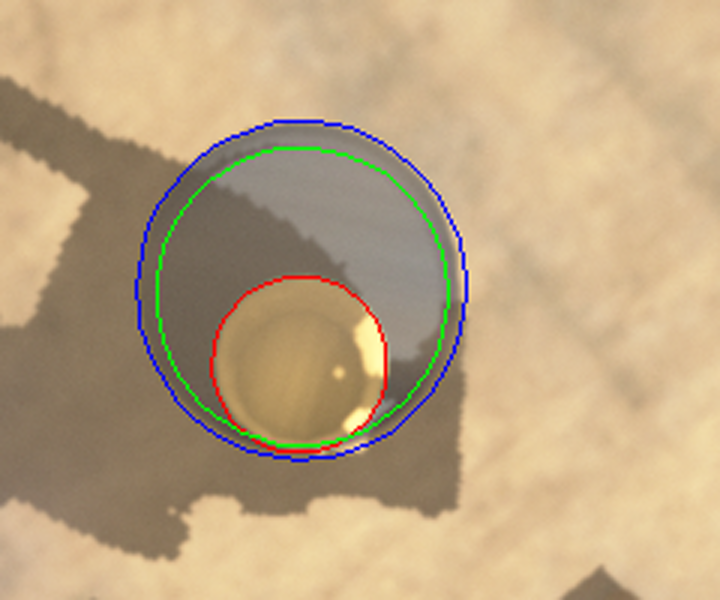

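The fit agrees with the first: 15.5 mm needed along tool +x. Now I'll descend and push gently.

Call:
move_arm(
  increments=[
    [0.26,0,0,0.5,0,0,0],
    [0.26,0,0,0.5,0,0,0],
    [0.26,0,0,0.5,0,0,0],
    [0.26,0,0,0.46,0,0,0],
    [0.26,0,0,0,0,0,0],
    [0.26,0.1,0,0,0,0,0],
    [0.26,0.1,0,0,0,0,0],
    [0.26,0.1,0,0,0,0,0],
    [0.26,0.06,0,0,0,0,0],
    [0.26,0.03,0,0,0,0,0],
    [0.26,0.03,0,0,0,0,0],
    [0.26,0.03,0,0,0,0,0],
    [0.26,0.03,0,0,0,0,0],
    [0.26,0.03,0,0,0,0,0],
    [0.26,0.03,0,0,0,0,0],
    [0.26,0.03,0,0,0,0,0],
    [0.26,0.03,0,0,0,0,0],
    [0.26,0,0,0,0,0,0],
  ],
)

```text
time_s: 8.45
ee_pos: [0.5284, 0.2648, 0.0668]
eef_rot: [-3.142, -0.001, 2.418]
force: [0.1, 0.3, -0.3]
grip_width: 0.024
grip_force: 0.2
```

```bash
python3 -c "
from h import *
measure(tag='m3')"
```

```text
ee [0.5284 0.2648 0.0668] rot [-3.1415e+00 -7.0000e-04  2.4179e+00] t 8.45
fin [0.5087 0.2822] 0.041 stand [0.5022 0.288 ] 0.045 need [-6.5  5.8] 0.0087 ang 2.41 need in tool [8.7 0.1 0. ]
finial rel tcp in tool [26.3  0.   0. ]
```

View pics/m3.png

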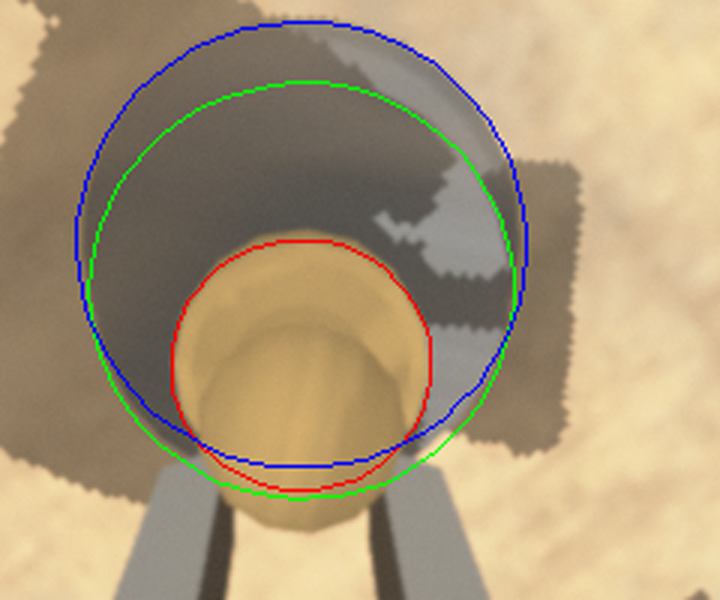

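The foot sits snugly in the fingertip V, with about 8 mm to go. I'll push 7 mm, back off and look.

Call:
move_arm(
  increments=[
    [0.26,0.03,0,0,0,0,0],
    [0.26,0.03,0,0,0,0,0],
    [0.26,0.03,0,0,0,0,0],
    [0.26,0.03,0,0,0,0,0],
    [0.26,0.02,0,0,0,0,0],
    [0.26,0,0,0,0,0,0],
    [0.26,-0.1,0,0,0,0,0],
    [0.26,-0.3,0,0,0,0,0],
    [0.26,-0.1,0,-0.5,0,0,0],
    [0.26,0,0,-0.5,0,0,0],
    [0.26,0,0,-0.5,0,0,0],
    [0.26,0,0,-0.46,0,0,0],
    [0.26,0,0,0,0,0,0],
    [0.26,0,0,0,0,0,0],
  ],
)

```text
time_s: 10.0
ee_pos: [0.5424, 0.2521, 0.1642]
eef_rot: [-3.142, -0.001, 2.417]
force: [0.0, 0.4, -0.3]
grip_width: 0.0242
grip_force: 0.0
```

```bash
python3 -c "
from h import *
measure((.504,.287),(.502,.288),tag='m4')"
```

```text
ee [0.5424 0.2521 0.1642] rot [-3.1416e+00 -7.0000e-04  2.4172e+00] t 10.0
fin [0.5038 0.2872] 0.097 stand [0.5017 0.2886] 0.071 need [-2.   1.4] 0.0025 ang 2.532 need in tool [ 2.5 -0.3  0. ]
finial rel tcp in tool [52.2  0.7  0. ]
```

View pics/m4.png

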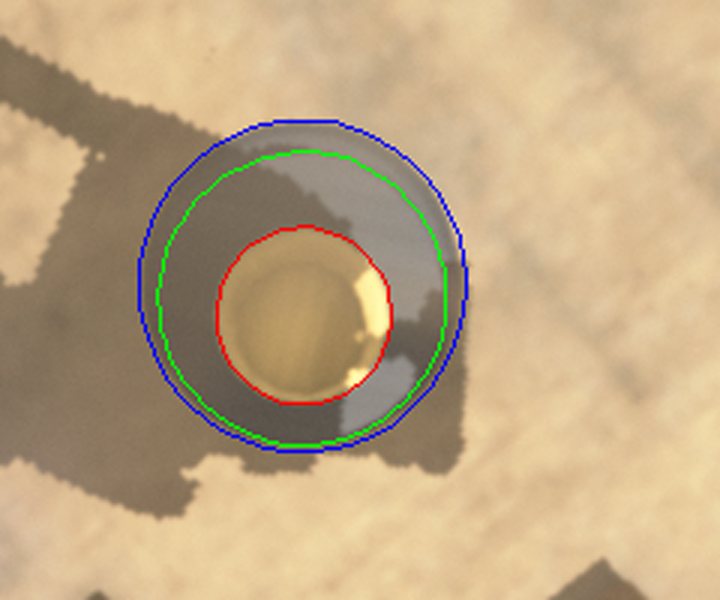

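About 2.3 mm remain along the same direction, so one more light tap.

Call:
move_arm(
  increments=[
    [0.26,0,0,0.5,0,0,0],
    [0.26,0,0,0.5,0,0,0],
    [0.26,0,0,0.5,0,0,0],
    [0.26,0,0,0.46,0,0,0],
    [0.26,0,0,0,0,0,0],
    [0.26,0.15,0,0,0,0,0],
    [0.26,0.15,0,0,0,0,0],
    [0.26,0.1,0,0,0,0,0],
    [0.26,0.06,0,0,0,0,0],
    [0.26,0.03,0,0,0,0,0],
    [0.26,0.03,0,0,0,0,0],
    [0.26,0.026,0,0,0,0,0],
    [0.26,0,0,0,0,0,0],
    [0.26,-0.1,0,0,0,0,0],
    [0.26,-0.3,0,0,0,0,0],
    [0.26,-0.3,0,-0.5,0,0,0],
    [0.26,-0.3,0,-0.7,0,0,0],
    [0.26,0,0,-0.8,0,0,0],
    [0.26,0,0,0,0,0,0],
    [0.26,0,0,0,0,0,0],
  ],
)

```text
time_s: 12.15
ee_pos: [0.5597, 0.237, 0.167]
eef_rot: [3.141, -0.0, 2.417]
force: [-0.2, -0.6, -0.6]
grip_width: 0.0244
grip_force: 0.0
```

```bash
python3 -c "
from h import *
measure((.503,.288),(.502,.288),tag='m5')"
```

```text
ee [0.5597 0.237  0.167 ] rot [ 3.1406e+00 -2.0000e-04  2.4171e+00] t 12.15
fin [0.503  0.2886] 0.098 stand [0.5025 0.2885] 0.059 need [-0.5 -0.1] 0.0005 ang -3.037 need in tool [ 0.3 -0.4 -0. ]
finial rel tcp in tool [76.7  1.   0. ]
```

View pics/m5.png

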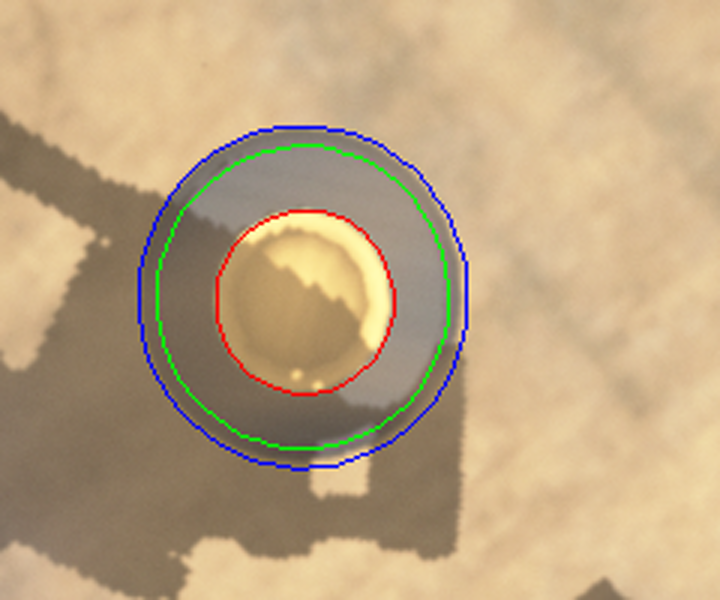

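The finial stands upright, concentric with the disc to about half a millimetre, and the hand is clear. I'll retract a little and hand in.

Call:
move_arm(
  increments=[
    [0.26,0,0,-0.5,0,0,0],
    [0.26,0,0,-0.5,0,0,0],
    [0.26,0,0,0,0,0,0],
    [0.26,0,0,0,0,0,0],
  ],
)

```text
time_s: 12.7
ee_pos: [0.5589, 0.2375, 0.2157]
eef_rot: [-3.141, -0.001, 2.418]
force: [0.3, -0.2, -0.9]
grip_width: 0.0242
grip_force: 0.0
```

```bash
python3 -c "
from h import *
print(ctrl.hand_in())"
```

```text
the job is handed in; nothing more can be done
None
```

The off-centre finial now stands upright within about 0.5 mm of its stand's middle by the last camera fit; the hand touched nothing else, is clear, and the job was handed in at about 12.7 s.

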